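# Start the saucepan on the induction hob

## Task

Start the zone under the saucepan: on the hob's control strip press the front end of the main rocker switch to turn it on, then press the square zone key of the zone that the saucepan stands on, then that zone's plus key. Use the fingertips, press each lightly and let go of it before the next, and press no other key. Pick nothing up: the pans and everything around the hob stay standing where they are.

Things in the scene. Friction and masses are not known exactly. Their poses are not given: they have to be found in the camera images.
- hob: two-zone induction hob, 600 (y) x 350 (x) x 60 mm, fixed on the table. Origin: centre of its underside; x to its back, y to its left seen from the robot's side, z up. Glass top with two ring-marked zones of 190 mm, centred at x +40, y +145 (left) and y -145 mm (right). Its front 80 mm is an aluminium control strip with all keys in one row at x -142 mm; see the points
- main_front (a point): spot to press on the main rocker, on its front half (bar mark). Black rocker in the row's middle (y 0), 44 mm long (hob x), 26 wide, top bent in the middle. Off: front half slopes 18 degrees up to its front edge, 75 mm above the table; this point is 12 mm in front of the rocker's middle, 72 mm up. On: front half level, 68 mm up, this point 14 mm in front
- main (a joint): angle of the main rocker in rad: 0 off (front half up), 0.32 on (front half level, at its stop); above 0.26 counts as on. About 2 to 3 N on the front half tips it and it stays where it is left; its seat is cushioned: pressed on past the stop, the whole switch gives up to 4.5 mm (3.5 N at first, 10 N at the end)
- zone_left_top (a point): square zone key (ring mark) of the left zone, at hob y +180 mm: black, 22 mm across, on the hob's control strip, standing 8 mm proud; this point is the middle of its top face, 68 mm above the table when up. z up.
- zone_left (a joint): square zone key (ring mark) of the left zone: travel of that key in m: 0 up, 0.007 fully down; spring 1 N at first, 3.1 N at the 1.5 mm where it registers, 11 N at the hard stop; springs back when let go
- minus_left_top (a point): round minus key of the left zone, at hob y +130 mm: black, 22 mm across, on the hob's control strip, standing 8 mm proud; this point is the middle of its top face, 68 mm above the table when up. z up.
- minus_left (a joint): round minus key of the left zone: travel of that key in m: 0 up, 0.007 fully down; spring 1 N at first, 3.1 N at the 1.5 mm where it registers, 11 N at the hard stop; springs back when let go
- plus_left_top (a point): round plus key of the left zone, at hob y +80 mm: black, 22 mm across, on the hob's control strip, standing 8 mm proud; this point is the middle of its top face, 68 mm above the table when up. z up.
- plus_left (a joint): round plus key of the left zone: travel of that key in m: 0 up, 0.007 fully down; spring 1 N at first, 3.1 N at the 1.5 mm where it registers, 11 N at the hard stop; springs back when let go
- zone_right_top (a point): square zone key (ring mark) of the right zone, at hob y -80 mm: black, 22 mm across, on the hob's control strip, standing 8 mm proud; this point is the middle of its top face, 68 mm above the table when up. z up.
- zone_right (a joint): square zone key (ring mark) of the right zone: travel of that key in m: 0 up, 0.007 fully down; spring 1 N at first, 3.1 N at the 1.5 mm where it registers, 11 N at the hard stop; springs back when let go
- minus_right_top (a point): round minus key of the right zone, at hob y -130 mm: black, 22 mm across, on the hob's control strip, standing 8 mm proud; this point is the middle of its top face, 68 mm above the table when up. z up.
- minus_right (a joint): round minus key of the right zone: travel of that key in m: 0 up, 0.007 fully down; spring 1 N at first, 3.1 N at the 1.5 mm where it registers, 11 N at the hard stop; springs back when let go
- plus_right_top (a point): round plus key of the right zone, at hob y -180 mm: black, 22 mm across, on the hob's control strip, standing 8 mm proud; this point is the middle of its top face, 68 mm above the table when up. z up.
- plus_right (a joint): round plus key of the right zone: travel of that key in m: 0 up, 0.007 fully down; spring 1 N at first, 3.1 N at the 1.5 mm where it registers, 11 N at the hard stop; springs back when let go
- saucepan: bright steel saucepan with a glass lid and black knob, diameter 180 mm, 122 mm high over the knob, black handle reaching 245 mm from its axis along its +x, turned to the hob's back; it stands on one of the two zones. Origin: centre of its underside
- frypan: low open dark frying pan, rim diameter 200 mm, 45 mm high, wooden handle reaching 245 mm along its +x, turned to the hob's back; it stands on the other zone. Origin: centre of its underside
- pepper_mill: turned dark wood pepper mill, diameter 58 mm, 168 mm high, beside the hob's left end. Origin: centre of its underside
- oil_bottle: green glass bottle, diameter 64 mm, 210 mm high, beside the hob's right end. Origin: centre of its underside
- mug: white mug, diameter 82 mm, 95 mm high, beside the hob's right end. Origin: centre of its underside
- bowl: blue bowl, diameter 130 mm, 55 mm high, beside the hob's left end. Origin: centre of its underside
- salt_jar: white salt jar with a wooden lid, diameter 74 mm, 56 mm high, in front of the hob. Origin: centre of its underside
- spatula: kitchen spatula 260 mm long, lying flat in front of the hob. Origin: under its middle
Things that resemble listed ones, but are neither listed nor needed, are in the scene too. There is more than one size of the bowl; the job needs the smaller.

How it is judged:
On the way, in this order (a step that is already met when the one before it is completed fails the run):
1. the main rocker switch is pressed on, by the fingers (value of joint main above 0.26 rad and contact force between the fingers and hob above 0.2 N), for 0.04 s.
2. the zone key of the saucepan's zone is pressed at least 1.5 mm, by the fingers (((y of saucepan in the frame of hob above 0 m and value of joint zone_left above 0.0015 m and contact force between the fingers and hob above 0.2 N) or (not (y of saucepan in the frame of hob above 0 m) and value of joint zone_right above 0.0015 m and contact force between the fingers and hob above 0.2 N))), for 0.04 s.
3. with that zone key up again, the plus key of the same zone is pressed at least 1.5 mm, by the fingers (((y of saucepan in the frame of hob above 0 m and value of joint plus_left above 0.0015 m and contact force between the fingers and hob above 0.2 N and value of joint zone_left below 0.001 m) or (not (y of saucepan in the frame of hob above 0 m) and value of joint plus_right above 0.0015 m and contact force between the fingers and hob above 0.2 N and value of joint zone_right below 0.001 m))), for 0.04 s.
At the end, for the whole second after the job is handed in: the main rocker is on (above 0.26 rad), all six keys are up (within 1 mm), and both pans and all bystanders are at rest within 20 mm of where they began (value of joint main above 0.26 rad and value of joint each of zone_left, minus_left, plus_left, zone_right, minus_right, plus_right below 0.001 m and distance of each of saucepan, frypan, pepper_mill, oil_bottle, mug, bowl, salt_jar, spatula from where it was at the start of the episode below 0.02 m and linear speed of each of saucepan, frypan, pepper_mill, oil_bottle, mug, bowl, salt_jar, spatula below 0.02 m/s); the robot touches nothing.
It fails at once if a hob key pressed (1.5 mm) while the main switch is off (value of joint main below 0.26 rad and value of joint any of zone_left, minus_left, plus_left, zone_right, minus_right, plus_right above 0.0015 m).
It fails at once if a minus key pressed, or a key of the zone without the saucepan (value of joint any of minus_left, minus_right above 0.0015 m or (not (y of saucepan in the frame of hob above 0 m) and value of joint zone_left above 0.0015 m) or (not (y of saucepan in the frame of hob above 0 m) and value of joint plus_left above 0.0015 m) or (y of saucepan in the frame of hob above 0 m and value of joint zone_right above 0.0015 m) or (y of saucepan in the frame of hob above 0 m and value of joint plus_right above 0.0015 m)).
It fails at once if the hob or its keys pressed with more than 20 N (contact force between any of the fingers, the arm and hob above 20 N).
It fails at once if a pan or a bystander lifted, carried or pushed more than 20 mm, or tipped (distance of any of saucepan, frypan, pepper_mill, oil_bottle, mug, bowl, salt_jar, spatula from where it was at the start of the episode above 0.02 m or angle between any of saucepan, frypan, pepper_mill, oil_bottle, mug, bowl, salt_jar, spatula's own z axis and vertical above 0.3 rad).
It also fails if it takes over 35 s, if anything falls off the work surface, if the arm or the gripper's body presses on something with over 40 N, if the wrist force passes 120 N, or if a joint passes its speed limit or range.

## Robot

A 6-joint arm with a two-finger parallel gripper is mounted at the origin on the work surface. World frame = base frame: x ahead of the robot, y to its left, z up, the work surface at z = 0. Lengths are in m, angles in rad, forces in N, time in s.
With the tool pointing down it reaches from about 0.35 to 0.85 m from the base axis. Payload 8.1 kg.
Tool frame: the origin (TCP) lies on the centre line of the jaws, within the pads' length; the fingertips stand 17 mm ahead of it and the grasp point (between the pads) lies 2 mm behind it; z points along the fingers, y is the line along which they close (so a half turn about z gives the same grasp; the last joint's range is limited). The gripper opens to 93 mm and grips with 3 to 60 N. Pads are 15 mm wide; open, the fingers measure 128 mm over their backs; the gripper's body (75 mm by 188 mm) begins 65 mm behind the grasp point.
Start: joints at [-1.353, 0.13, 1.488, -0, 1.523, -0.085], TCP at [0.179, -0.573, 0.196] pointing down, gripper open.
Joint ranges: [-2.96, 2.96], [-0.89, 2.26], [0.02, 2.5], [-1.34, 4.48], [0, 2.73], [-2.66, 2.66]. Speed limits (rad/s): [2.39, 2.39, 2.79, 3.14, 3.14, 3.14].

## Interface

Orientations are given as a rotation vector (axis times angle).
In Python, from plant import telemetry, viewer, order gives the robot as it stands.
- The arm moves only by the tool send_rows, never from a script. Its argument "plan" is a list that holds one entry, the list of rows, each a list of 5 numbers: the closure, from -1 (fully open) to 1 (shut), then the shift along the world's x, y, z normalised to -1 to 1, where 1 is 0.2 m, then the turn about the world's z normalised to -1 to 1, where 1 is 60 degrees. A call has 1 to 20 rows; each row is the pose to reach, as a shift and turn from the pose commanded when the call began; what a row does not reach only later rows make up. A row lasts 1/12 s, in which the tool goes at most 41.7 mm and 7.16 degrees, less where a joint would pass 70% of its speed; a pose out of reach is approached as far as the arm can. A call with a number of a shift or a turn outside -1 to 1 is refused whole. A call with a gripper value outside its range is refused whole. The fingers move at their own pace and stop on an object; "force" is the grip in N (left out, the last holds). Time passes only in rows, so rows that repeat a pose let the fingers close. It gives the time, the measured TCP pose, the force, the opening and the grip force at its end, in the units of the state.
- telemetry.read_state(): the state, without advancing time (a new reading comes with each control period).
- viewer.read_camera(name): name is "scene" or "side" or "wrist"; returns (picture, depth): 400x640x3 uint8, blue, green, red; 400x640 float32, m along the optical axis (not along the pixel's ray), 0 where there is no reading.
- viewer.calibration(name): a dict with "camera_matrix" (3x3 intrinsics, pixels), "extrinsics" (4x4, takes a point from camera to world coordinates); the wrist camera has in their place "hand_eye" (4x4, takes a point from camera to tool coordinates, whose origin is the TCP and whose axes are the flange's). Camera axes: x right, y up, looking along -z (the intrinsics and any distortion apply to the point x, -y, -z); pixel columns grow to the right and rows downward; lengths in m; the calibration is good to about 2 mm. A picture is of the moment at which its call begins: read the wrist's pose just before it. calibration takes no time and is no camera call.
- order.close_job(): hands the job in; it is judged then, once.
The state is a dict: "t": time; "q": joint angles; "dq": joint speeds; "joint_torque": joint torques, N m; "tool_pos": TCP position; "orientation": TCP orientation; "force": force on the tool from outside, world axes, zero at the start; "wrist_torque": the same for the moment, N m; "opening": finger opening in m; "gripper_force": force on a finger pad.
Only numpy, scipy, OpenCV 4.12 (cv2) and the standard library are available. Lean on these libraries where they do the work, as an engineer would, in place of code of your own. Each camera call takes 0.05 s, during which the arm holds its last target. There are 200 camera calls.

## Working session

There is one attempt and no reset: what is moved stays moved. The work goes in short steps, Python scripts to look and compute and a tool call to move; the robot and the scene stay as the last step left them, time stands still between calls to the robot, and variables do not carry over. Pictures are saved under pics/ and viewed, at most 10 in all, crops included, and the job is handed in when it is done.

Besides the shell and the picture viewer there is one more tool, called by a JSON object that holds its "fn" and its "kwargs", one argument or row to a line. send_rows: Moves the arm, as the interface text tells. Scaled input: -1 to 1 covers 0.2 m each way for a shift and 60 degrees each way for a turn. Its arguments: {"type":"object","properties":{"plan":{"type":"array"},"force":{"type":"number"}},"required":["plan"]}

```bash
mkdir -p pics; ls; python3 - <<'E'
from plant import telemetry, viewer
import cv2,numpy as np
print(telemetry.read_state())
for n in("scene","side"):
    p,d=viewer.read_camera(n); cv2.imwrite(f"pics/{n}0.png",p); np.save(f"{n}.npy",d)
    c=viewer.calibration(n); print(n,c)
print(viewer.calibration("wrist"))
E
```

```text
pics
{'t': 0.0, 'q': array([-1.35338660e+00,  1.31171721e-01,  1.48925269e+00,  1.54125494e-05,
        1.52301331e+00, -8.54122461e-02]), 'dq': array([-4.80281100e-04, -1.49907095e-05, -4.93033718e-04,  5.80219672e-04,
       -5.29103901e-04,  1.12754375e-03]), 'joint_torque': array([-2.40945665e-04, -5.59843183e+01, -4.91760492e+01,  7.66004319e-02,
        3.53536033e-02, -1.43068119e-04]), 'tool_pos': array([ 0.17881764, -0.5720974 ,  0.19479579]), 'orientation': array([-3.10382962e+00, -4.73577231e-01,  1.66914666e-04]), 'force': array([0.55132636, 0.06345886, 0.00684303]), 'wrist_torque': array([ 0.0389009, -0.0131312,  0.0007028]), 'gripper_force': 0.0, 'opening': 0.09289445645025128}
scene {'camera_matrix': array([[408.08337109,   0.        , 326.8709189 ],
       [  0.        , 408.08337109, 197.64033709],
       [  0.        ,   0.        ,   1.        ]]), 'extrinsics': array([[ 0.23400934, -0.58731193,  0.77479308,  1.45627336],
       [ 0.9721642 ,  0.13177835, -0.19372979, -0.22645177],
       [ 0.01167886,  0.79856068,  0.601801  ,  0.82270927],
       [ 0.        ,  0
[... 304 characters left out ...]
42094889, -0.48518324,  0.76641977,  0.86236367],
       [-0.02262349,  0.85027948,  0.52584502,  0.67560007],
       [ 0.        ,  0.        ,  0.        ,  1.        ]])}
{'camera_matrix': array([[290.58233672,   0.        , 318.01150405],
       [  0.        , 290.58233672, 193.61132242],
       [  0.        ,   0.        ,   1.        ]]), 'hand_eye': array([[-8.50437694e-07,  9.54563811e-01,  2.98006595e-01,
         8.28062663e-02],
       [ 9.99999230e-01,  3.70578468e-04, -1.18416962e-03,
         5.26769820e-04],
       [-1.24080029e-03,  2.98006365e-01, -9.54563076e-01,
        -1.88490463e-01],
       [ 0.00000000e+00,  0.00000000e+00,  0.00000000e+00,
         1.00000000e+00]])}
```

View pics/scene0.png

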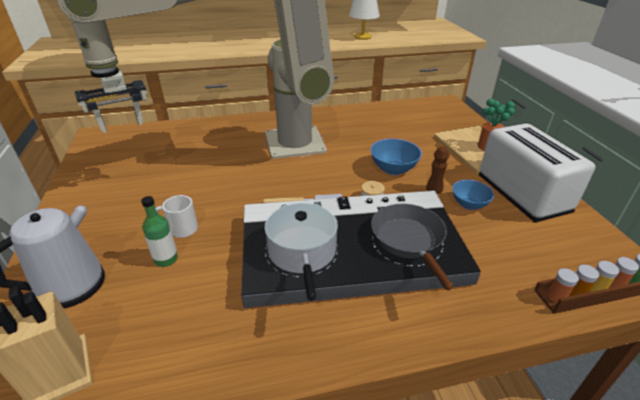

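View pics/side0.png

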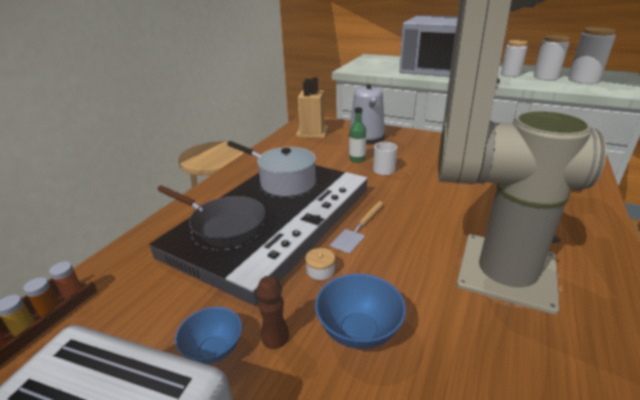

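The scene view shows the saucepan at about (300,240) on the robot's right zone and the frypan at (408,232) on the left. The side view shows the strip running from (245,280) to (360,180), with the rocker near (312,218). I'll zoom in on the strip.

```bash
cat > h.py <<'E'
import numpy as np
from plant import viewer
def pix2world(n,u,v,z):
    c=viewer.calibration(n);K=c["camera_matrix"];E=c["extrinsics"]
    r=E[:3,:3]@np.array([(u-K[0,2])/K[0,0],-(v-K[1,2])/K[1,1],-1]);o=E[:3,3]
    return o+r*(z-o[2])/r[2]
def cloud(n,d):
    c=viewer.calibration(n);K=c["camera_matrix"];E=c["extrinsics"]
    v,u=np.mgrid[:400,:640]
    P=np.stack([(u-K[0,2])/K[0,0]*d,-(v-K[1,2])/K[1,1]*d,-d],-1)
    return P@E[:3,:3].T+E[:3,3]
E
python3 - <<'E'
import cv2,numpy as np
from h import *
s=cv2.imread("pics/side0.png");c=cv2.imread("pics/scene0.png")
cv2.imwrite("pics/s1.png",cv2.resize(s[160:300,220:380],None,fx=5,fy=4.2,interpolation=cv2.INTER_CUBIC)[:590])
cv2.imwrite("pics/c1.png",cv2.resize(c[180:230,235:455],None,fx=3.6,fy=3.6*2,interpolation=cv2.INTER_CUBIC))
for n in("side","scene"):
    W=cloud(n,np.load(n+".npy")); z=W[...,2]
    m=(np.load(n+".npy")>0)&(z>.055)&(z<.065)&(W[...,0]>.3)&(W[...,0]<1)&(abs(W[...,1])<.5)
    q=W[m][:,:2].astype(np.float32); print(n,m.sum(),cv2.minAreaRect(q), np.median(z[m]))
    print(cv2.boxPoints(cv2.minAreaRect(q)))
E
```

```text
side 10357 ((0.6141567826271057, 0.015627503395080566), (0.9701973795890808, 0.6287692189216614), 89.80736541748047) 0.059533216455899596
[[ 0.298143   -0.46841145]
 [ 0.9269087  -0.47052544]
 [ 0.93017054  0.49966645]
 [ 0.3014049   0.50178045]]
scene 11808 ((0.5500023365020752, 0.0581744909286499), (1.0549696683883667, 0.6393409371376038), 76.31636810302734) 0.06113467405137796
[[ 0.11462303 -0.37871718]
 [ 0.7358174  -0.52996004]
 [ 0.98538166  0.49506617]
 [ 0.3641873   0.646309  ]]
```

View pics/s1.png

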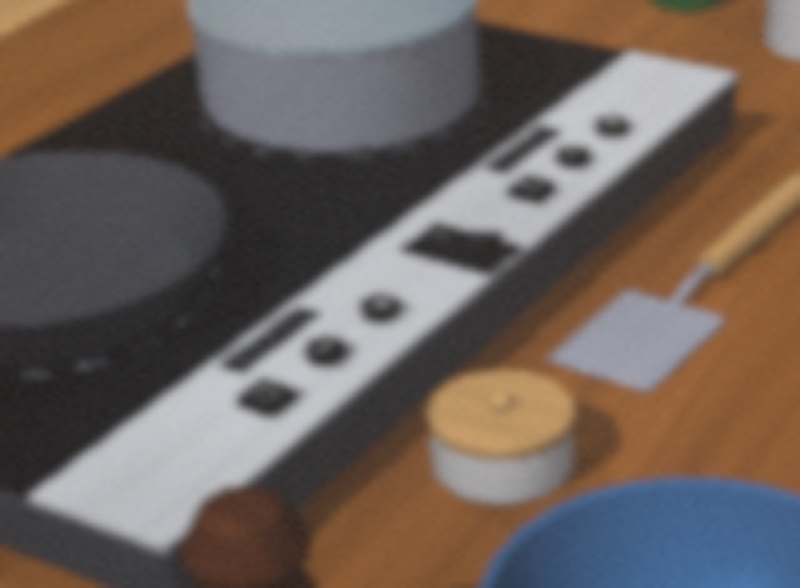

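View pics/c1.png

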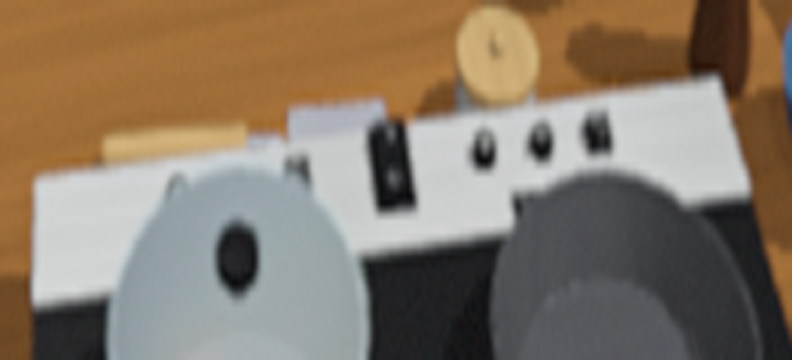

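```bash
cat > fit.py <<'E'
from h import *
S=[((270,395),(-.142,.18),.068),((328,348),(-.142,.13),.068),((383,306),(-.142,.08),.068),((532,187),(-.142,-.08),.068),((575,156),(-.142,-.13),.068),((613,126),(-.142,-.18),.068),((735,73),(-.175,-.3),.06),((628,50),(-.095,-.3),.06),((30,493),(-.095,.3),.06)]
C=[((484,149),(-.142,.08),.068),((541,141),(-.142,.13),.068),((597,133),(-.142,.18),.068),((37,176),(-.175,-.3),.06),((720,77),(-.175,.3),.06),((33,305),(-.095,-.3),.06),((750,198),(-.095,.3),.06)]
def kab(A,B):
    a=A-A.mean(0);b=B-B.mean(0);th=np.arctan2((a[:,0]*b[:,1]-a[:,1]*b[:,0]).sum(),(a*b).sum())
    R=np.array([[np.cos(th),-np.sin(th)],[np.sin(th),np.cos(th)]]);t=B.mean(0)-R@A.mean(0)
    return th,R,t,(A@R.T+t-B)
out=[]
for n,L,f in(("side",S,lambda p:(220+(p[0]+.5)/5-.5,160+(p[1]+.5)/4.2-.5)),("scene",C,lambda p:(235+(p[0]+.5)/3.6-.5,180+(p[1]+.5)/7.2-.5))):
    A=np.array([l[1] for l in L]);B=np.array([pix2world(n,*f(l[0]),l[2])[:2] for l in L])
    out.append((A,B));th,R,t,r=kab(A,B);print(n,np.degrees(th),t,"\n",np.round(r*1000,1).tolist())
th,R,t,r=kab(*[np.vstack(x) for x in zip(*out)]);print(np.degrees(th),t)
for nm,p in dict(main=(-.156,0),zr=(-.142,-.08),pr=(-.142,-.18)).items():print(nm,R@p+t)
for n in("side","scene"):
    W=cloud(n,np.load(n+".npy"));L=(W[...,:2]-t)@R
    m=(abs(L[...,0]+.05)<.02)|(abs(L[...,0]+.165)<.006);m&=abs(L[...,1])<.29;m&=abs(W[...,2]-.06)<.02
    print(n,"z top",np.median(W[m][:,2]),m.sum())
    for nm,(a,b),r in (("sauce",(.04,-.145),.1),):
        mm=(np.hypot(L[...,0]-a,L[...,1]-b)<.12)&(W[...,2]>.1);print(nm,np.median(L[mm],0),W[mm][:,2].max())
E
python3 fit.py
```

```text
side -5.493032208038138 [0.65315661 0.05192974] 
 [[1.7, 0.0], [1.1, 0.4], [1.9, -0.5], [1.2, -1.7], [3.1, -3.3], [3.1, -4.5], [-3.5, 0.7], [-4.3, 2.5], [-4.4, 6.4]]
scene -5.995920624435108 [0.65829718 0.04580116] 
 [[-0.3, 1.0], [-0.4, 1.5], [-0.4, 2.4], [1.8, -3.4], [3.9, -2.2], [-2.2, -2.1], [-2.3, 2.9]]
-5.894410082299207 [0.65553748 0.04880716]
main [0.50036227 0.06482765]
zr [ 0.50607262 -0.01618711]
pr [ 0.49580307 -0.11565839]
side z top 0.059587286475220436 2170
sauce [ 0.00923368 -0.10138592] 0.1814347851480645
scene z top 0.06166426872444852 1199
sauce [ 0.07570537 -0.14903603] 0.18426626919825173
```

{"fn": "send_rows", "kwargs": {
  "plan": [
    [[1,0.1,0.2,0.3,0],[1,0.2,0.4,0.5,0],[1,0.35,0.6,0.5,0],[1,0.5,0.8,0.5,0],[1,0.7,1,0.5,0],[1,0.7,1,0.5,0]]
  ],
  "force": 20
}}

```text
t: 0.6
tool_pos: [0.3007, -0.3938, 0.2934]
orientation: [3.105, 0.472, 0.001]
force: [1.1, -0.4, -0.2]
opening: 0.0574
gripper_force: 0.0
```

{"fn": "send_rows", "kwargs": {
  "plan": [
    [[1,0.1,0.2,0,-0.1],[1,0.2,0.4,0,-0.2],[1,0.3,0.6,0,-0.3],[1,0.4,0.8,0,-0.387],[1,0.5,1,0,-0.387],[1,0.5,1,0,-0.387]]
  ]
}}

```text
t: 1.1
tool_pos: [0.4013, -0.1911, 0.2927]
orientation: [-3.136, 0.158, -0.001]
force: [-0.0, -0.4, 0.2]
opening: 0.0173
gripper_force: 0.0
```

{"fn": "send_rows", "kwargs": {
  "plan": [
    [[1,0.0,0.2,0,0],[1,0,0.4,0,0],[1,0,0.6,0,0],[1,0,0.8,0,0],[1,0,1,0,0],[1,0,1,0,0],[1,0,1,0,0]]
  ]
}}

```text
t: 1.68
tool_pos: [0.3999, 0.0068, 0.2926]
orientation: [3.138, -0.152, -0.0]
force: [0.4, -0.3, 0.4]
opening: 0.0007
gripper_force: 0.0
```

```bash
python3 - <<'E'
from h import *
from plant import telemetry
import cv2,numpy as np
s=telemetry.read_state();p,d=viewer.read_camera("wrist")
np.savez("w1.npz",p=s["tool_pos"],o=s["orientation"],d=d);cv2.imwrite("pics/w1.png",p)
print(s["t"],s["tool_pos"],s["orientation"],s["opening"],s["force"])
# mug/bottle: points beyond hob right end, high
for n in("side","scene"):
    W=cloud(n,np.load(n+".npy"));t=np.array([.6555,.0488]);a=np.radians(-5.89);R=np.array([[np.cos(a),-np.sin(a)],[np.sin(a),np.cos(a)]])
    L=(W[...,:2]-t)@R;m=(L[...,1]<-.28)&(L[...,1]>-.5)&(abs(L[...,0])<.25)&(W[...,2]>.07)&(W[...,2]<.25)
    print(n,L[m].min(0),L[m].max(0),W[m][:,2].max())
E
```

```text
1.6833 [0.39987505 0.00681622 0.29262802] [ 3.13786273e+00 -1.52211588e-01 -1.34147217e-04] 0.0007165126244797483 [ 0.3679131  -0.28242736  0.35417401]
side [-0.19838411 -0.4999942 ] [-0.00181782 -0.43847434] 0.21076304767055415
scene [-0.19885074 -0.49979015] [ 0.0008804  -0.44838941] 0.14887016491562932
```

View pics/w1.png

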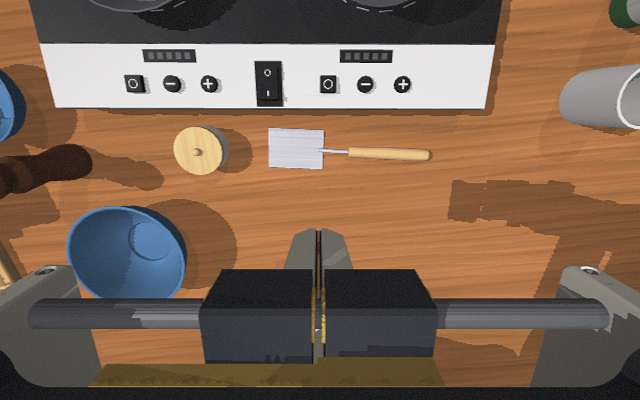

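The wrist view shows the key row at v≈84: zone_left u=134, minus 172, plus 208, rocker (268,83), zone_right 328, minus 365 and plus 403. The right zone's icons are under the saucepan's side, and the closed fingertips are near (319,232).

```bash
cat > wfit.py <<'E'
from h import *
from scipy.spatial.transform import Rotation as Ro
import cv2
c=viewer.calibration("wrist");K=c["camera_matrix"];H=c["hand_eye"]
def wpix(pos,o,u,v,z):
    R=Ro.from_rotvec(o).as_matrix();r=R@H[:3,:3]@np.array([(u-K[0,2])/K[0,0],-(v-K[1,2])/K[1,1],-1]);q=R@H[:3,3]+pos
    return q+r*(z-q[2])/r[2]
def kab(A,B):
    a=A-A.mean(0);b=B-B.mean(0);th=np.arctan2((a[:,0]*b[:,1]-a[:,1]*b[:,0]).sum(),(a*b).sum())
    R=np.array([[np.cos(th),-np.sin(th)],[np.sin(th),np.cos(th)]]);t=B.mean(0)-R@A.mean(0)
    return th,R,t,(A@R.T+t-B)
E
python3 - <<'E'
from wfit import *
w=np.load("w1.npz")
L=[((134,84),(-.142,.18),.068),((172.5,84),(-.142,.13),.068),((208.5,84),(-.142,.08),.068),((328,84),(-.142,-.08),.068),((365.5,84),(-.142,-.13),.068),((402.5,84.5),(-.142,-.18),.068),((55,107),(-.175,.3),.06),((486,108),(-.175,-.3),.06)]
A=np.array([l[1] for l in L]);B=np.array([wpix(w["p"],w["o"],*l[0],l[2])[:2] for l in L])
th,R,t,r=kab(A,B);print(np.degrees(th),t,np.round(r*1000,1).tolist(),"scale",np.linalg.norm(B[0]-B[5]))
for nm,p in dict(main=(-.156,0),zr=(-.142,-.08),pr=(-.142,-.18)).items():print(nm,R@p+t)
C=np.linalg.inv(H)@np.array([0,0,.017,1]);print("tip px",K[0,0]*C[0]/-C[2]+K[0,2],K[1,1]*-C[1]/-C[2]+K[1,2])
E
```

```text
-5.651020975148513 [0.65484108 0.04667087] [[1.0, 0.7], [1.1, 1.9], [0.8, -0.1], [0.4, -0.9], [0.3, -0.9], [0.8, -1.6], [-2.3, 1.2], [-2.1, -0.2]] scale 0.35767664614806643
main [0.49959923 0.06203205]
zr [ 0.50565366 -0.01895773]
pr [ 0.49580675 -0.11847174]
tip px 316.74913437487874 217.49845961585402
```

```bash
python3 - <<'E'
from wfit import *
w=np.load("w1.npz");d=w["d"]
for u in(300,312,326,336):
  for v in range(226,266,6):
    z=d[v,u];
    if z>0:
      P=H@np.array([(u-K[0,2])/K[0,0]*z,-(v-K[1,2])/K[1,1]*z,-z,1]);print(u,v,np.round(P[:3]*1000,1))
E
```

```text
300 226 [-127.8  -31.1  292.6]
300 232 [  9.1  -9.9 -28.7]
300 238 [  8.2  -9.6 -35. ]
300 244 [  9.2  -9.  -44.4]
300 250 [  9.2  -8.6 -51.2]
300 256 [  9.1  -8.3 -57.4]
300 262 [  9.   -7.9 -63. ]
312 226 [-128.2   -9.5  293.5]
312 232 [  9.2  -2.7 -29. ]
312 238 [  8.8  -2.6 -36.3]
312 244 [  8.7  -2.4 -43.4]
312 250 [  9.   -2.3 -50.8]
312 256 [  8.7  -2.2 -56.7]
312 262 [  8.9  -2.1 -62.9]
326 226 [-127.9   15.6  292.8]
326 232 [  8.8   5.7 -28.1]
326 238 [  9.1   5.5 -36.9]
326 244 [  9.1   5.3 -44.2]
326 250 [  9.3   5.1 -51.4]
326 256 [  9.2   4.9 -57.5]
326 262 [  8.6   4.8 -62.3]
336 226 [-127.9   33.6  292.8]
336 232 [  8.9  11.7 -28.2]
336 238 [  9.2  11.2 -37. ]
336 244 [  9.6  10.7 -45.2]
336 250 [  9.2  10.3 -51.3]
336 256 [  9.   10.  -57.2]
336 262 [  9.4   9.6 -63.7]
```

```bash
python3 - <<'E'
import cv2
p=cv2.imread("pics/w1.png");cv2.imwrite("pics/w1c.png",cv2.resize(p[200:300,260:380],None,fx=5,fy=5,interpolation=cv2.INTER_CUBIC))
E
```

```text
(no output)
```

View pics/w1c.png

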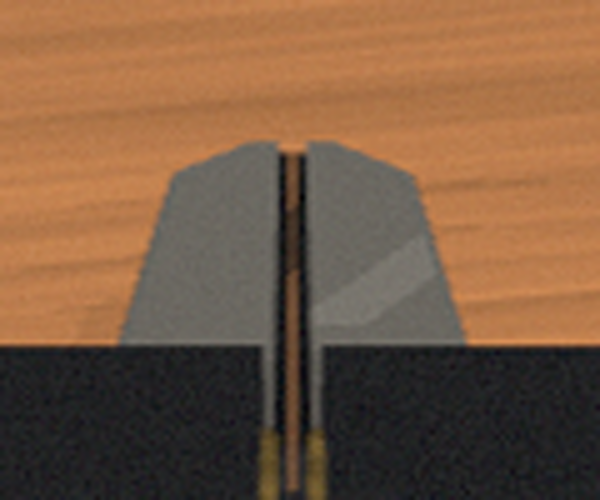

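The crop shows the closed fingers ending at about (318,229). By depth that is tool z ≈ -25 mm, not +17. I'll check this from the fixed cameras before pressing anything.

```bash
python3 - <<'E'
from h import *
from plant import telemetry
import cv2
s=telemetry.read_state();T=s["tool_pos"];print(T)
for n in("scene","side"):
    p,d=viewer.read_camera(n);W=cloud(n,d)
    m=(np.hypot(W[...,0]-T[0],W[...,1]-T[1])<.045)&(W[...,2]>.15)&(d>0)
    z=W[m][:,2];print(n,m.sum(),np.sort(z)[:5])
    for lo in np.arange(.25,.38,.01):
        k=m&(W[...,2]>lo)&(W[...,2]<lo+.01)
        if k.sum():print(round(lo,3),k.sum(),np.round(W[k].mean(0)-T,4),np.round(np.ptp(W[k],0),3))
    c=viewer.calibration(n);K=c["camera_matrix"];q=np.linalg.inv(c["extrinsics"])@np.r_[T-[0,0,.017],1]
    u,v=int(K[0,0]*q[0]/-q[2]+K[0,2]),int(K[1,1]*q[1]/q[2]+K[1,2]);print("tip px",u,v)
    if n=="scene":
        a=p[max(v-70,0):v+50,max(u-80,0):u+80].copy();cv2.drawMarker(a,(80,min(v,70)),(0,0,255),0,6);cv2.imwrite("pics/tip.png",cv2.resize(a,None,fx=5,fy=5,interpolation=cv2.INTER_CUBIC)[:600])
E
```

```text
[0.39994534 0.00532541 0.29255431]
scene 2764 [0.31647136 0.31819611 0.31857695 0.31926024 0.3193972 ]
0.31 5 [ 0.0098 -0.0032  0.0258] [0.005 0.009 0.003]
0.32 32 [ 0.0086 -0.0044  0.0325] [0.014 0.027 0.01 ]
0.33 36 [ 0.0084 -0.0047  0.0425] [0.01  0.028 0.01 ]
0.34 41 [ 0.0086 -0.0036  0.0526] [0.01  0.031 0.01 ]
0.35 38 [ 0.0085 -0.0039  0.0626] [0.021 0.032 0.01 ]
0.36 46 [ 0.0081 -0.0047  0.0724] [0.025 0.032 0.009]
0.37 45 [ 0.0083 -0.0041  0.0827] [0.021 0.034 0.01 ]
tip px 317 124
side 3311 [0.31448998 0.31449042 0.31456715 0.31579265 0.31671877]
0.31 16 [-0.0033  0.005   0.0249] [0.02  0.015 0.005]
0.32 39 [-0.0038  0.0097  0.0331] [0.021 0.029 0.009]
0.33 46 [-0.0039  0.0096  0.0424] [0.021 0.026 0.01 ]
0.34 46 [-0.0039  0.011   0.0527] [0.021 0.036 0.01 ]
0.35 51 [-0.0039  0.0105  0.0623] [0.022 0.033 0.01 ]
0.36 55 [-0.0037  0.0106  0.0726] [0.021 0.034 0.01 ]
0.37 34 [-0.0066  0.009   0.0817] [0.02  0.032 0.009]
tip px 358 146
```

View pics/tip.png

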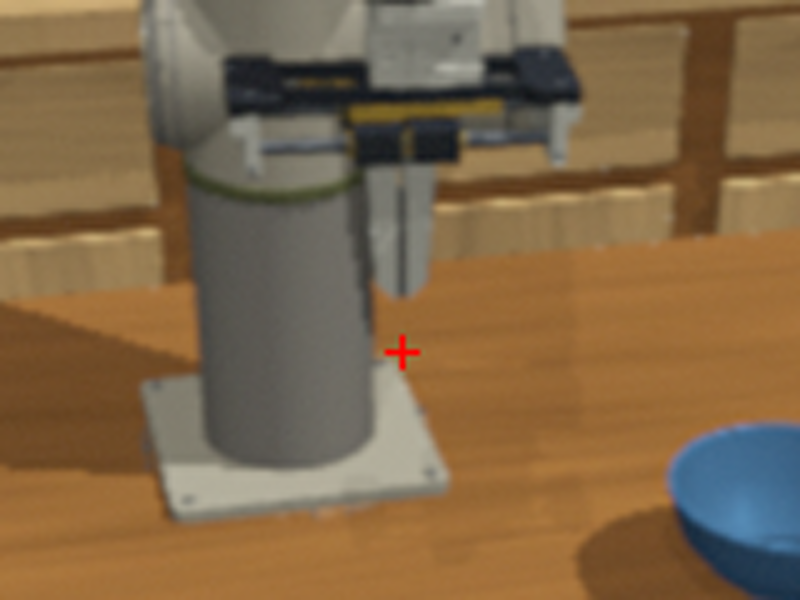

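All three cameras agree that the closed tips end about 23 mm *above* the reported TCP, where the text puts them 17 mm below it. I'll go over the rocker, then step down carefully, watching the force and allowing for either value.

{"fn": "send_rows", "kwargs": {
  "plan": [
    [[1,0.17,0.1,0,0],[1,0.33,0.2,-0.1,0],[1,0.5,0.29,-0.25,0],[1,0.5,0.29,-0.43,0],[1,0.5,0.29,-0.6,0],[1,0.5,0.29,-0.75,0],[1,0.5,0.29,-0.8,0],[1,0.5,0.29,-0.8,0]]
  ]
}}

```text
t: 2.5
tool_pos: [0.4978, 0.061, 0.1293]
orientation: [3.137, -0.165, -0.011]
force: [0.3, 0.4, 0.9]
opening: 0.0006
gripper_force: 0.0
```

```bash
cat > tip.py <<'E'
from h import *
from plant import telemetry
import sys
s=telemetry.read_state();T=s["tool_pos"];print(s["t"],T,s["orientation"],s["force"],s["opening"])
for n in("scene","side"):
    p,d=viewer.read_camera(n);W=cloud(n,d)
    m=(np.hypot(W[...,0]-T[0],W[...,1]-T[1])<.03)&(W[...,2]>.09)&(d>0)
    z=np.sort(W[m][:,2]);print(n,m.sum(),z[[0,3,8]]-T[2] if len(z)>9 else z)
    cv=p
    np.save(n+"_t.npy",d)
    import cv2;cv2.imwrite(f"pics/{n}_t.png",p)
    c=viewer.calibration(n);K=c["camera_matrix"];q=np.linalg.inv(c["extrinsics"])@np.r_[T+[0,0,.023],1]
    print("tip px",K[0,0]*q[0]/-q[2]+K[0,2],K[1,1]*q[1]/q[2]+K[1,2])
E
python3 tip.py; python3 - <<'E'
import cv2
a=cv2.imread("pics/side_t.png")[150:270,260:390];b=cv2.imread("pics/scene_t.png")[130:230,270:400]
import numpy as np
a=cv2.resize(a,(400,369),interpolation=2);b=cv2.resize(b,(400,308),interpolation=2);b=cv2.copyMakeBorder(b,0,61,0,0,0)
cv2.imwrite("pics/t2.png",np.hstack([a,b]))
E
```

```text
2.5 [0.4977641  0.06097831 0.12926598] [ 3.13652508 -0.16532847 -0.01058234] [0.28537617 0.42755668 0.91472982] 0.0006009405144143608
scene 702 [0.02359978 0.02583442 0.02912587]
tip px 342.9317604299709 175.42253021052073
side 433 [0.02556803 0.02745654 0.02928416]
tip px 315.89134159748596 191.3293867518708
```

View pics/t2.png

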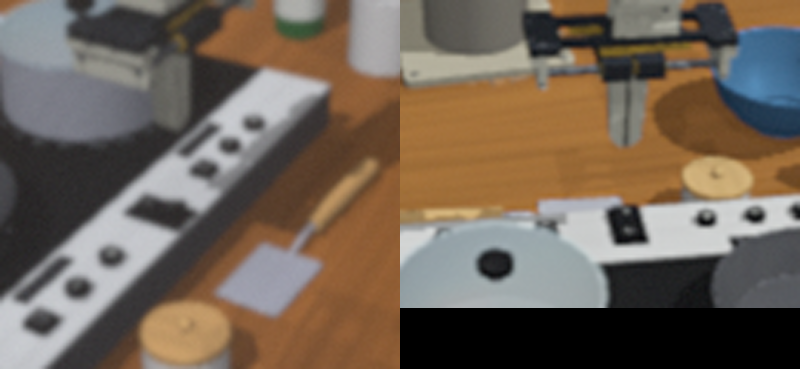

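The two views show the tip above the rocker, with its end at about z=0.152, so the vision value is confirmed. I'll go down to just above the rocker.

{"fn": "send_rows", "kwargs": {
  "plan": [
    [[1,0.01,0.01,-0.1,0],[1,0.01,0.01,-0.2,0],[1,0.01,0.01,-0.28,0],[1,0.01,0.01,-0.32,0],[1,0.01,0.01,-0.32,0],[1,0.01,0.01,-0.32,0]]
  ]
}}

```text
t: 3.1
tool_pos: [0.5034, 0.0646, 0.0707]
orientation: [-3.137, 0.161, -0.004]
force: [-0.0, -1.2, 0.5]
opening: 0.0005
gripper_force: 0.0
```

{"fn": "send_rows", "kwargs": {
  "plan": [
    [[1,0,0,-0.01,0],[1,0,0,-0.02,0],[1,0,0,-0.03,0],[1,0,0,-0.04,0],[1,0,0,-0.04,0]]
  ]
}}

```text
t: 3.52
tool_pos: [0.5019, 0.0648, 0.0605]
orientation: [-3.137, 0.161, 0.001]
force: [-0.5, 0.6, -0.5]
opening: 0.0001
gripper_force: 0.0
```

```bash
python3 tip.py
```

```text
3.5167 [0.50192242 0.0648342  0.06050008] [-3.13746912e+00  1.60830178e-01  5.81437296e-04] [-0.460294    0.59371078 -0.4645793 ] 5.962607181081192e-05
scene 682 [0.03017355 0.03175516 0.03367314]
tip px 343.71694143557426 194.81714012476192
side 359 [0.02956424 0.03221164 0.03300617]
tip px 314.69091763365395 213.21980487213895
```

{"fn": "send_rows", "kwargs": {
  "plan": [
    [[1,-0.01,-0.005,-0.01,0],[1,-0.01,-0.005,-0.02,0],[1,-0.01,-0.005,-0.03,0],[1,-0.01,-0.005,-0.04,0],[1,-0.01,-0.005,-0.04,0]]
  ]
}}

```text
t: 4.03
tool_pos: [0.4997, 0.0638, 0.0521]
orientation: [3.137, -0.161, -0.001]
force: [-0.5, -0.0, 0.2]
opening: 0.0005
gripper_force: 0.0
```

{"fn": "send_rows", "kwargs": {
  "plan": [
    [[1,0,0,-0.005,0],[1,0,0,-0.01,0],[1,0,0,-0.01,0]]
  ]
}}

```text
t: 4.28
tool_pos: [0.4998, 0.0639, 0.0508]
orientation: [-3.137, 0.161, 0.001]
force: [-2.5, 0.4, 3.1]
opening: 0.0003
gripper_force: 1.7
```

{"fn": "send_rows", "kwargs": {
  "plan": [
    [[1,0,0,-0.005,0],[1,0,0,-0.01,0],[1,0,0,-0.01,0]]
  ]
}}

```text
t: 4.53
tool_pos: [0.5, 0.0639, 0.0486]
orientation: [-3.137, 0.161, 0.0]
force: [-1.9, -1.0, 1.9]
opening: 0.0003
gripper_force: 1.3
```

Contact came at TCP z≈0.051, which matches the 75 mm edge. I'll keep pressing until the stop.

{"fn": "send_rows", "kwargs": {
  "plan": [
    [[1,0,0,-0.005,0],[1,0,0,-0.01,0],[1,0,0,-0.015,0],[1,0,0,-0.015,0]]
  ]
}}

```text
t: 4.87
tool_pos: [0.5001, 0.0638, 0.0455]
orientation: [-3.137, 0.161, -0.0]
force: [-0.4, 0.1, 0.6]
opening: 0.0003
gripper_force: 0.2
```

{"fn": "send_rows", "kwargs": {
  "plan": [
    [[1,0,0,-0.005,0],[1,0,0,-0.01,0],[1,0,0,-0.01,0]]
  ]
}}

```text
t: 5.12
tool_pos: [0.5003, 0.0638, 0.0439]
orientation: [-3.137, 0.161, -0.001]
force: [-3.0, -0.4, 5.3]
opening: 0.0006
gripper_force: 2.7
```

{"fn": "send_rows", "kwargs": {
  "plan": [
    [[1,0,0,-0.004,0],[1,0,0,-0.004,0]]
  ]
}}

```text
t: 5.28
tool_pos: [0.5003, 0.0638, 0.0432]
orientation: [3.137, -0.161, 0.0]
force: [-3.1, -0.3, 6.8]
opening: 0.0007
gripper_force: 3.2
```

{"fn": "send_rows", "kwargs": {
  "plan": [
    [[1,0,0,0.03,0],[1,0,0,0.1,0],[1,0,0,0.2,0],[1,0.02,-0.2,0.2,0],[1,0.03,-0.41,0.2,0],[1,0.03,-0.41,0.2,0],[1,0.03,-0.41,0.2,0]]
  ]
}}

```text
t: 5.87
tool_pos: [0.5064, -0.0202, 0.0832]
orientation: [3.137, -0.167, 0.001]
force: [-0.2, -0.1, 0.1]
opening: 0.0002
gripper_force: 0.0
```

```bash
python3 tip.py; python3 - <<'E'
import cv2
a=cv2.imread("pics/side_t.png")[160:270,260:390];b=cv2.imread("pics/scene_t.png")[130:230,270:400]
import numpy as np
a=cv2.resize(a,(400,369),interpolation=2);b=cv2.resize(b,(400,308),interpolation=2);b=cv2.copyMakeBorder(b,0,61,0,0,0)
cv2.imwrite("pics/t3.png",np.hstack([a,b]))
E
```

```text
5.8667 [ 0.50639114 -0.02018923  0.08324891] [ 3.13689717e+00 -1.66887590e-01  1.02677901e-03] [-0.16187932 -0.07787029  0.10438111] 0.0001676489110527809
scene 734 [0.02314346 0.02633847 0.03030616]
tip px 316.6855707783097 193.27209237374095
side 316 [0.0235808  0.02543874 0.02798054]
tip px 325.8095842485264 191.4073776308533
```

View pics/t3.png

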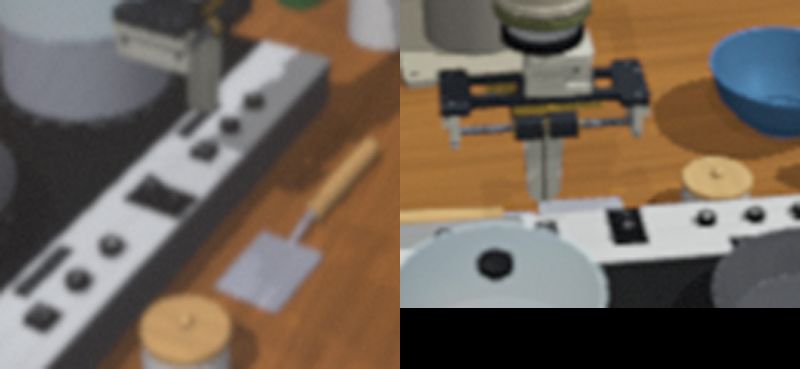

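The rocker's profile has changed to on, and the tip is over the square right zone key. Descending.

{"fn": "send_rows", "kwargs": {
  "plan": [
    [[1,0,0.01,-0.08,0],[1,0,0.01,-0.14,0],[1,0,0.01,-0.17,0],[1,0,0.01,-0.17,0],[1,0,0.01,-0.17,0]]
  ]
}}

```text
t: 6.38
tool_pos: [0.5054, -0.0155, 0.0483]
orientation: [-3.137, 0.159, 0.003]
force: [0.3, -0.3, 0.2]
opening: 0.0003
gripper_force: 0.0
```

{"fn": "send_rows", "kwargs": {
  "plan": [
    [[1,0,0,-0.01,0],[1,0,0,-0.02,0],[1,0,0,-0.025,0],[1,0,0,-0.025,0]]
  ]
}}

```text
t: 6.72
tool_pos: [0.5068, -0.0162, 0.0445]
orientation: [-3.137, 0.161, -0.002]
force: [0.8, 2.0, 1.9]
opening: 0.0003
gripper_force: 1.1
```

{"fn": "send_rows", "kwargs": {
  "plan": [
    [[1,0,0,-0.005,0],[1,0,0,-0.01,0],[1,0,0,-0.01,0],[1,0,0,-0.01,0]]
  ]
}}

```text
t: 7.05
tool_pos: [0.5068, -0.0162, 0.0425]
orientation: [-3.137, 0.161, -0.002]
force: [0.7, 1.4, 5.4]
opening: 0.0003
gripper_force: 2.5
```

At 5.4 N the key is about 3 mm down, so it has registered. I'll let go and move to plus_right.

{"fn": "send_rows", "kwargs": {
  "plan": [
    [[1,0,0,0,0],[1,0,0,0.05,0],[1,0,0,0.2,0],[1,0,-0.1,0.2,0],[1,-0.03,-0.3,0.2,0],[1,-0.05,-0.505,0.2,0],[1,-0.05,-0.505,0.2,0],[1,-0.05,-0.505,0.2,0],[1,-0.05,-0.505,0.2,0]]
  ]
}}

```text
t: 7.8
tool_pos: [0.4955, -0.1171, 0.0818]
orientation: [-3.137, 0.163, 0.002]
force: [0.3, 0.7, -0.5]
opening: 0.0005
gripper_force: 0.0
```

{"fn": "send_rows", "kwargs": {
  "plan": [
    [[1,0,0,-0.08,0],[1,0,0,-0.14,0],[1,0,0,-0.17,0],[1,0,0,-0.17,0],[1,0,0,-0.17,0]]
  ]
}}

```text
t: 8.22
tool_pos: [0.4956, -0.1163, 0.0474]
orientation: [-3.137, 0.159, 0.003]
force: [0.7, -1.1, 0.6]
opening: 0.0005
gripper_force: 0.0
```

{"fn": "send_rows", "kwargs": {
  "plan": [
    [[1,0,0,-0.01,0],[1,0,0,-0.02,0],[1,0,0,-0.02,0]]
  ]
}}

```text
t: 8.47
tool_pos: [0.4967, -0.1171, 0.0444]
orientation: [3.137, -0.161, 0.002]
force: [1.0, 1.2, 1.7]
opening: 0.0006
gripper_force: 1.2
```

{"fn": "send_rows", "kwargs": {
  "plan": [
    [[1,0,0,-0.005,0],[1,0,0,-0.01,0],[1,0,0,-0.01,0],[1,0,0,-0.01,0]]
  ]
}}

```text
t: 8.8
tool_pos: [0.4967, -0.1172, 0.0425]
orientation: [-3.137, 0.161, -0.002]
force: [1.1, 2.6, 5.8]
opening: 0.0006
gripper_force: 2.5
```

The key is down at 5.8 N. I'll let go, rise clear and check.

{"fn": "send_rows", "kwargs": {
  "plan": [
    [[1,0,0,0,0],[1,0,0,0.05,0],[1,0,0,0.2,0],[1,0,0,0.4,0],[1,0,0,0.6,0],[1,0,0,0.8,0],[1,-0.2,0,1,0],[1,-0.4,0,1,0],[1,-0.4,0,1,0],[1,-0.4,0,1,0]]
  ]
}}

```text
t: 9.63
tool_pos: [0.4147, -0.1178, 0.244]
orientation: [3.136, -0.163, 0.004]
force: [0.7, -0.2, -0.2]
opening: 0.0005
gripper_force: 0.0
```

```bash
python3 - <<'E'
from plant import viewer,telemetry
import cv2
p,d=viewer.read_camera("wrist");cv2.imwrite("pics/w2.png",p);s=telemetry.read_state();print(s["t"],s["tool_pos"],s["force"])
E
```

```text
9.6833 [ 0.41566761 -0.11763772  0.24298561] [ 0.52112134 -0.20229902 -0.71043772]
```

View pics/w2.png

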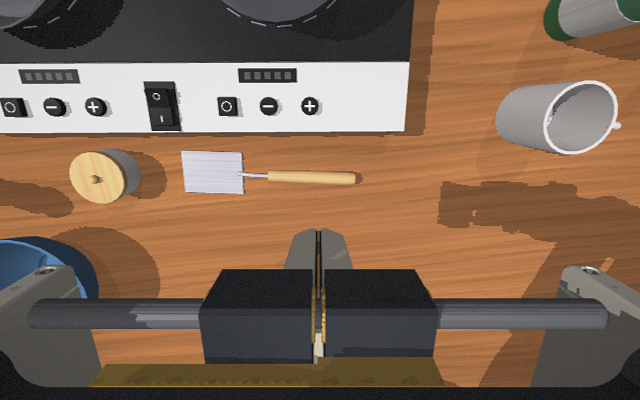

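The rocker at (161,106) is on with its front half level. The right keys at (227–310,105) are up, everything is standing in place and the arm is clear.

```bash
python3 -c "
from plant import order
print(order.close_job())"
```

```text
the job is handed in; nothing more can be done
None
```

I turned the main rocker on, then pressed and released the square key and the plus key of the right zone, where the saucepan stands. Nothing else was touched and the job is handed in at about 9.7 s; it gave back no verdict.

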